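Check the heater block at both points and hold its lock pin open

TASK

Take the surface-thermometer pen out of its stand and, holding it upright, rest its steel tip for about a second on the round steel test point of the heater block that is farther from the locking plunger, then likewise on the one nearer to it, to make sure that the block is cold. Put the pen back in its stand and let go of it; then grip the black knob of the sprung locking plunger, pull it straight up as far as it goes so that its pin is clear of the hole in the block's lug, and finish while still holding it fully up so that a colleague can take the block out. Leave the other things on the bench where they are.

Things in the scene. Friction and masses are not known exactly. Their poses are not given: they have to be found in the camera images.
- pen_grip (a point): white surface-thermometer pen, 150 mm long and about 90 g, standing upright, tip down, in its stand; round, so any yaw of grasp does. This point is on the axis at the middle of the round handle (22 mm diameter), 30 mm below the pen's top and 39 mm above the top face of its collar (38 mm diameter, 6 mm thick), whose underside hangs on the rim of the stand. Below the collar the body is 20 mm in diameter for 30 mm, then tapers. The z axis points up along the pen towards its top
- pen_tip (a point): the lowest point of the pen's round-ended steel tip (6 mm diameter), on the pen's axis, 120 mm below pen_grip; 15 mm above the bench while the pen is in its stand. The tip is sprung: it slides up to 8 mm into the pen, from 1 N at first to about 3.3 N fully in
- stand_mouth (a point): grey tubular pen stand with a flared foot, fixed on the bench, 90 mm high: this point is the centre of its open mouth, at the rim (outside 37 mm, bore 27 mm in diameter, 85 mm deep). With the pen fully home pen_grip is 45 mm above this point
- heater: blue block heater fixed on the bench, 180 (x) by 190 (y) mm; its origin is at the centre of its underside, its control panel faces its own -x. Its housing is 75 mm high; on it lies an aluminium block (110 x 100 mm, top 90 mm above the bench) with rows of dark wells and the two test points, and beside the block, towards +y, the locking plunger on a dark steel bracket (bracket top 113 mm, plunger sleeve top 127 mm above the bench)
- point_far (a point): centre of the top face of the test point farther from the plunger: a plain steel disc, 18 mm in diameter, with a dark ring around it, standing 3 mm proud of the block, its top 93 mm above the bench; 126 mm from the plunger's axis
- point_near (a point): centre of the top face of the like test point nearer to the plunger, top 93 mm above the bench; 54 mm from the plunger's axis
- knob (a point): locking plunger with an upright axis; this point is the centre of the head of its black knob (head 28 mm in diameter and 24 mm high, its top 12 mm above this point; under it a 16 mm neck, 12 mm high, down to the sleeve, 20 mm in diameter). The point is 152 mm above the bench with the pin home
- plunger (a joint): lift of the plunger in m: 0 with its steel pin home (8 mm deep in the hole of the block's lug), 0.016 fully up at its stop. A spring pulls it back down: 4 N at 0, 12 N at 0.016
- bottle: small amber bottle with a blue cap, 52 mm in diameter, 85 mm high, near the pen stand on the robot's side; to be left alone; origin at the centre of its underside
- rack: low green block with six small capped tubes, 65 x 85 mm, 49 mm high, beyond the pen stand; to be left alone; origin at the centre of its underside
- tip_box: orange box with a clear lid, 85 x 120 mm, 61 mm high, at the far side of the bench; to be left alone; origin at the centre of its underside
- jar: glass jar with a white cap, 60 mm in diameter, 70 mm high, at the left; to be left alone; origin at the centre of its underside
- timer: grey bench timer lying flat, 50 x 65 mm, 22 mm high, at the left nearer to the robot; to be left alone; origin at the centre of its underside
- beaker: white beaker, 64 mm in diameter, 80 mm high, at the right; to be left alone; origin at the centre of its underside
- pen: the pen again: origin on its axis at the underside of the collar, 45 mm below pen_grip
- probe: the pen's sprung steel tip; its origin is the same point as pen_tip
Things that resemble listed ones, but are neither listed nor needed, are in the scene too. Leave any purple look-alike of the pen alone.

How it is judged (in metres and radians):
On the way, in this order (a step that is already met when the one before it is completed fails the run):
1. the held pen's tip rests on the test point farther from the plunger (distance between pen_tip and point_far below 0.009 m and contact force between probe and heater above 0.3 N and angle between pen's own z axis and vertical below 0.5 rad and contact force between the fingers and pen above 1 N), for 0.4 s.
2. the held pen's tip rests on the test point nearer to the plunger (distance between pen_tip and point_near below 0.009 m and contact force between probe and heater above 0.3 N and angle between pen's own z axis and vertical below 0.5 rad and contact force between the fingers and pen above 1 N), for 0.4 s.
3. the pen is back home in its stand and let go (distance between pen and stand_mouth below 0.008 m and angle between pen's own z axis and vertical below 0.15 rad and contact force between the fingers and pen below 0.1 N), for 0.2 s.
4. the plunger is pulled fully up by the fingers (value of joint plunger above 0.013 m and contact force between the fingers and heater above 2 N), for 0.2 s.
At the end, for the whole second after the job is handed in: the plunger is held by the fingers at least 13 mm up (of 16 mm), steadily; the pen stands in its stand, its collar within 8 mm of the mouth's centre, leaning less than 0.15 rad, at rest and not touched (all of step 4 and distance between pen and stand_mouth below 0.008 m and angle between pen's own z axis and vertical below 0.15 rad and contact force between the arm and pen below 0.1 N and linear speed of pen below 0.02 m/s); the arm keeps its last pose, push and grip.
It fails at once if another thing on the bench is moved by more than 30 mm (distance of any of bottle, rack, tip_box, jar, timer, beaker from where it was at the start of the episode above 0.03 m).
It fails at once if the plunger is pulled while the pen is out of its stand (value of joint plunger above 0.006 m and distance between pen and stand_mouth above 0.03 m).
It also fails if it takes over 72 s, if anything falls off the work surface, if the arm or the gripper's body presses on something with over 40 N, if the wrist force passes 120 N, or if a joint passes its speed limit or range.

ROBOT

A 6-joint arm with a two-finger parallel gripper is mounted at the origin on the work surface. World frame = base frame: x ahead of the robot, y to its left, z up, the work surface at z = 0. Lengths are in mm, angles in rad, forces in N, time in s.
With the tool pointing down it reaches from about 425 to 925 mm from the base axis. Payload 12.5 kg.
Tool frame: the origin (TCP) lies midway between the tips of the shut fingers; the grasp point (between the pads) lies 19 mm behind it; z points along the fingers, y is the line along which they close (so a half turn about z gives the same grasp; the last joint's range is limited). The gripper opens to 85 mm and grips with 20 to 120 N. Pads are 22 mm wide; open, the fingers measure 114 mm over their backs; the gripper's body (76 mm by 85 mm) begins 54 mm behind the grasp point. The pads swing forward as they close: fully open they stand 13 mm farther back than shut.
Start: joints at [-1.331, 0.491, 1.559, -0, 1.092, -0.106], TCP at [211.867, -588.014, 200.927] pointing down, gripper open.
Joint ranges: [-3.1, 3.1], [-0.84, 2.19], [0.05, 2.79], [-1.13, 4.28], [0.06, 2.93], [-2.69, 2.69]. Speed limits (rad/s): [2.22, 2.22, 2.79, 3.14, 3.14, 3.14].

INTERFACE

Orientations are given as a unit quaternion [x, y, z, w].
In Python, from workcell import r gives the robot as it stands. The module is installed in compiled form; this text tells all that it offers.
- The arm moves only by the tool arm_command, never from a script. Its arguments are lists of equal length, an entry for each row: "linear": the shift along the tool's x, y, z normalised to -1 to 1, where 1 is 50 mm, a list of three; "dr": the turn, a rotation vector about the tool's x, y, z normalised to -1 to 1, where 1 is pi/4 rad, a list of three. A call has exactly 10 rows; each row shifts and turns the commanded pose from where the row before left it, along the tool's axes as they then stand; what a row does not reach is not made up. A row lasts 1/10 s, in which the tool goes at most 50 mm and 8.59 degrees, less where a joint would pass 70% of its speed; a pose out of reach is approached as far as the arm can. A call with a number of a shift or a turn outside -1 to 1 is refused whole. A call with a gripper value outside its range is refused whole. "jaw" is the closure, from 0 (fully open) to 1 (shut), set as the call begins (left out, the last holds). The fingers move at their own pace and stop on an object; "grip_force" is the grip in N (left out, the last holds). Time passes only in rows, so rows that do not move let the fingers close, or fill a call up. It gives the time, the measured TCP pose, the force, the opening and the grip force at its end, in the units of the state.
- r.get_state(): the state, without advancing time (a new reading comes with each control period).
- r.grab_frame(name): name is "scene" or "side" or "wrist"; returns (picture, depth): 480x640x3 uint8, blue, green, red; 480x640 float32, mm along the optical axis (not along the pixel's ray), 0 where there is no reading.
- r.camera_info(name): a dict with "camera_matrix" (3x3 intrinsics, pixels), "extrinsics" (4x4, takes a point from camera to world coordinates); the wrist camera has in their place "hand_eye" (4x4, takes a point from camera to tool coordinates, whose origin is the TCP and whose axes are the flange's). Camera axes: x right, y down, z forward; pixel columns grow to the right and rows downward; lengths in mm; the calibration is good to about 2 mm. A picture is of the moment at which its call begins: read the wrist's pose just before it. camera_info takes no time and is no camera call.
- r.job_done(): hands the job in; it is judged then, once.
The state is a dict: "t": time; "q": joint angles; "qvel": joint speeds; "joint_torque": joint torques, N m; "position": TCP position; "ee_rot": TCP orientation; "wrist_force": force on the tool from outside, world axes, zero at the start; "ft_torque": the same for the moment, N m; "finger_gap": opening from 0.0 (shut) to 1.0 (fully open); "finger_force": force on a finger pad.
Only numpy, scipy, OpenCV 4.12 (cv2) and the standard library are available. Lean on these libraries where they do the work, as an engineer would, in place of code of your own. Each camera call takes 0.05 s, during which the arm holds its last target. There are 200 camera calls.

## Working session

There is one attempt and no reset: what is moved stays moved. The work goes in short steps, Python scripts to look and compute and a tool call to move; the robot and the scene stay as the last step left them, time stands still between calls to the robot, and variables do not carry over. Pictures are saved under pics/ and viewed, at most 10 in all, crops included, and the job is handed in when it is done.

Besides the shell and the picture viewer there is one more tool, called after ">>>" as a command line: name --argument value ..., lists and objects as JSON in quotes. arm_command: Moves the arm, as the interface text tells. Its arguments: {"type":"object","properties":{"linear":{"type":"array"},"dr":{"type":"array"},"jaw":{"type":"number"},"grip_force":{"type":"number"}},"required":["linear","dr"]}

```bash
mkdir -p pics; cat > h.py <<'E'
import numpy as np, cv2
from workcell import r
from scipy.spatial.transform import Rotation as R
np.set_printoptions(precision=2,suppress=True)
def grab(n,tag):
    s=r.get_state(); i,d=r.grab_frame(n); c=r.camera_info(n); K=np.array(c['camera_matrix'])
    if n=='wrist':
        T=np.eye(4);T[:3,:3]=R.from_quat(s['ee_rot']).as_matrix();T[:3,3]=s['position'];T=T@np.array(c['hand_eye'])
    else: T=np.array(c['extrinsics'])
    cv2.imwrite(f'pics/{tag}.png',i); np.savez(f'pics/{tag}.npz',i=i,d=d,K=K,T=T); return i,d,K,T
def load(tag):
    z=np.load(f'pics/{tag}.npz'); return z['i'],z['d'],z['K'],z['T']
def pt(tag,u,v):   # depth based
    i,d,K,T=load(tag); p=d[int(v)-1:int(v)+2,int(u)-1:int(u)+2]; z=np.median(p[p>0]) if (p>0).any() else 0
    return (T@np.append(z*np.linalg.inv(K)@[u,v,1],1))[:3]
def ray(tag,u,v):
    i,d,K,T=load(tag); w=T[:3,:3]@np.linalg.inv(K)@[u,v,1]; return T[:3,3],w/np.linalg.norm(w)
def tri(*obs):
    A=0;b=0
    for o in obs:
        c,w=ray(*o); P=np.eye(3)-np.outer(w,w); A=A+P; b=b+P@c
    return np.linalg.solve(A,b)
def onz(tag,u,v,z):
    c,w=ray(tag,u,v); return c+w*(z-c[2])/w[2]
def proj(tag,p):
    i,d,K,T=load(tag); q=K@(np.linalg.inv(T)@np.append(p,1))[:3]; return q[:2]/q[2]
E
python3 - <<'E'
from h import *
for n in('scene','side','wrist'):
    i,d,K,T=grab(n,n+'0'); print(n,K[0,0],T)
print(r.get_state())
E
```

```text
scene 459.72759952152757 [[  -0.68    0.57   -0.45 1068.54]
 [   0.73    0.54   -0.41  416.49]
 [   0.01   -0.61   -0.79  920.71]
 [   0.      0.      0.      1.  ]]
side 494.36353859587 [[   0.99   -0.13    0.11  484.72]
 [  -0.17   -0.72    0.68 -797.27]
 [  -0.01   -0.68   -0.73  979.39]
 [   0.      0.      0.      1.  ]]
wrist 348.0286016814357 [[   0.34   -0.9    -0.26  278.49]
 [  -0.94   -0.33   -0.1  -563.3 ]
 [   0.      0.28   -0.96  373.52]
 [   0.      0.      0.      1.  ]]
{'t': 0.15, 'q': array([-1.33,  0.49,  1.56, -0.  ,  1.09, -0.11]), 'qvel': array([-0., -0., -0., -0.,  0.,  0.]), 'joint_torque': array([  0.  , -61.87, -26.17,  -0.  ,   0.  ,  -0.  ]), 'position': array([ 211.81, -587.82,  200.49]), 'ee_rot': array([ 0.99,  0.17, -0.  , -0.  ]), 'wrist_force': array([-0.8 ,  0.11,  0.16]), 'ft_torque': array([-0.03, -0.01, -0.02]), 'finger_force': 0.0, 'finger_gap': 1.0009886762920892}
```

View pics/scene0.png

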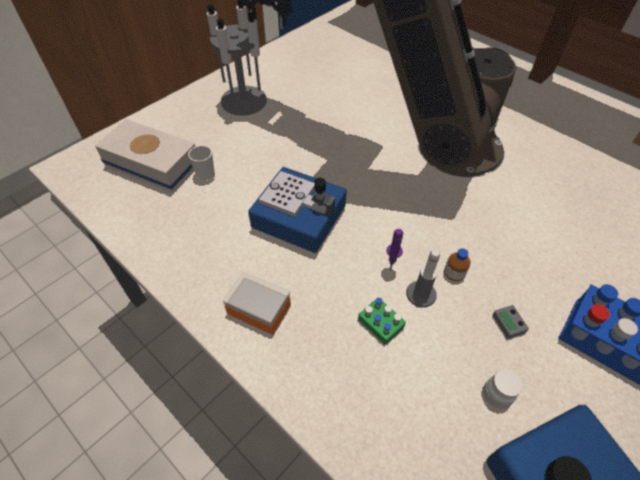

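View pics/side0.png

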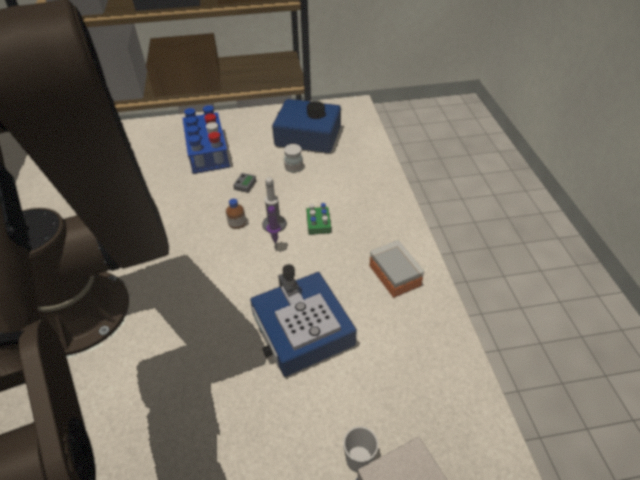

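The scene view shows the white pen at (432,265), the purple look-alike at (396,245), the knob at (320,185) and the test points near (272,197) and (300,188). The side view shows the knob at (289,272), the test points at (300,307) and (314,331), and the pen top at (269,182), partly behind the purple pen. I'll enlarge both.

```bash
python3 - <<'E'
from h import *
a=load('scene0')[0]; b=load('side0')[0]
A=cv2.resize(a[160:310,245:445],None,fx=4,fy=4,interpolation=cv2.INTER_CUBIC)
B=cv2.resize(b[170:370,235:365],None,fx=3,fy=3,interpolation=cv2.INTER_CUBIC)
cv2.imwrite('pics/cA.png',A); cv2.imwrite('pics/cB.png',B)
E
```

```text
(no output)
```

View pics/cA.png

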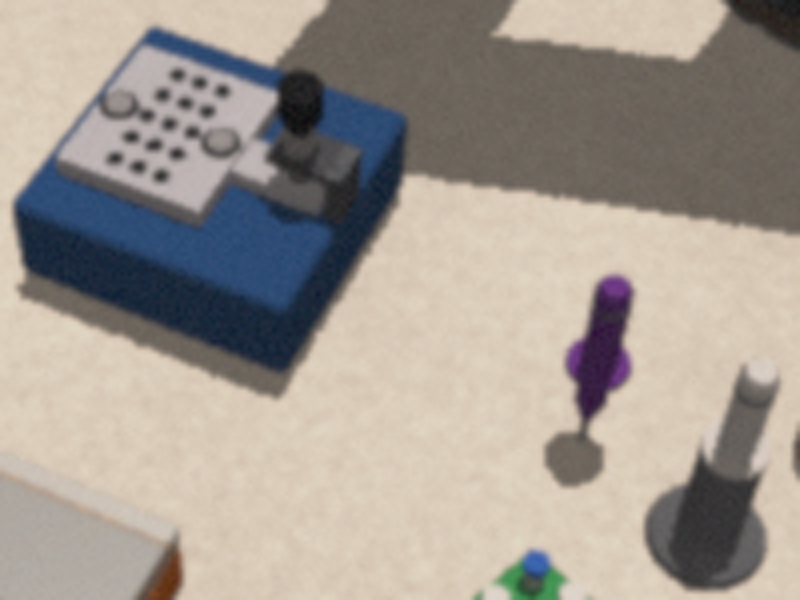

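View pics/cB.png

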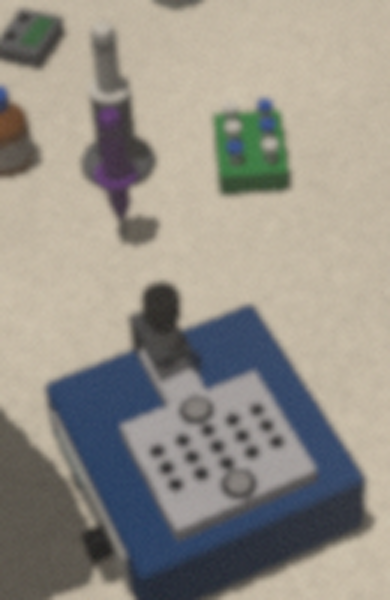

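In the enlarged scene crop the far test point is at (120,103), the near one at (221,141), the knob top at (300,85) and the pen top at (761,371). In the side crop they are at (239,483), (197,409), (161,294) and (104,32).

```bash
python3 - <<'E'
from h import *
S=lambda u,v:('scene0',245+u/4,160+v/4)
D=lambda u,v:('side0',235+u/3,170+v/3)
P={'far':((120,103),(239,483),93),'near':((221,141),(197,409),93),'knobtop':((300,83),(161,294),164),'pentop':((761,371),(104,32),165),'ptop_purple':((615,288),(109,116),150)}
out={}
for k,(a,b,z) in P.items():
    out[k]=tri(S(*a),D(*b)); print(k,out[k],onz(*S(*a),z),onz(*D(*b),z))
n=lambda a,b:np.linalg.norm((out[a]-out[b])[:2])
print(n('far','knobtop'),n('near','knobtop'))
s=r.get_state();M=R.from_quat(s['ee_rot']).as_matrix();print(M);print('pen in tool',M.T@(out['pentop']-s['position']))
# wrist view contents
E
```

```text
far [ 551.25 -217.42   90.79] [ 551.7  -215.49   93.  ] [ 551.87 -219.39   93.  ]
near [ 530.85 -148.63   90.77] [ 531.42 -146.91   93.  ] [ 531.45 -150.79   93.  ]
knobtop [515.22 -97.14 164.95] [513.59 -97.62 164.  ] [515.97 -96.93 164.  ]
pentop [501.63 212.42 160.13] [502.98 214.28 165.  ] [503.08 204.43 165.  ]
ptop_purple [496.97 119.62 145.51] [499.66 121.47 150.  ] [497.35 114.19 150.  ]
125.56113484426803 53.812041917975485
[[ 0.94  0.34 -0.  ]
 [ 0.34 -0.94  0.  ]
 [ 0.   -0.   -1.  ]]
pen in tool [ 543.92 -654.59   40.89]
```

>>> arm_command --linear '[[0,0,-0.2],[0,0,-0.2],[0,0,-0.2],[0,0,-0.2],[0,0,-0.2],[0,0,-0.2],[0,0,-0.2],[0,0,-0.2],[0,0,-0.2],[0,0,-0.2]]' --dr '[[0,0,-0.156],[0,0,-0.156],[0,0,-0.156],[0,0,-0.156],[0,0,-0.156],[0,0,-0.156],[0,0,-0.156],[0,0,-0.156],[0,0,-0.156],[0,0,-0.156]]' --jaw 0 --grip_force 40

```text
t: 1.15
position: [211.8, -587.9, 301.0]
ee_rot: [0.705, 0.709, 0.0, -0.0]
wrist_force: [-0.4, -0.4, 1.0]
finger_gap: 1.002
finger_force: 0.0
```

>>> arm_command --linear '[[0.68,0.7,0],[0.68,0.7,0],[0.68,0.7,0],[0.68,0.7,0],[0.68,0.7,0],[0.68,0.7,0],[0.68,0.7,0],[0.68,0.7,0],[0.68,0.7,0],[0.68,0.7,0]]' --dr '[[0,0,0],[0,0,0],[0,0,0],[0,0,0],[0,0,0],[0,0,0],[0,0,0],[0,0,0],[0,0,0],[0,0,0]]'

```text
t: 2.15
position: [562.9, -246.2, 300.8]
ee_rot: [0.707, 0.707, -0.0, -0.0]
wrist_force: [0.1, -0.0, 0.2]
finger_gap: 1.0
finger_force: 0.0
```

>>> arm_command --linear '[[0.92,-0.11,0],[0.92,-0.11,0],[0.92,-0.11,0],[0.92,-0.11,0],[0.92,-0.11,0],[0.92,-0.11,0],[0.92,-0.11,0],[0.92,-0.11,0],[0.92,-0.11,0],[0.92,-0.11,0]]' --dr '[[0,0,0],[0,0,0],[0,0,0],[0,0,0],[0,0,0],[0,0,0],[0,0,0],[0,0,0],[0,0,0],[0,0,0]]'

```text
t: 3.15
position: [506.0, 213.9, 300.8]
ee_rot: [0.707, 0.707, -0.0, 0.0]
wrist_force: [1.5, 0.3, -0.2]
finger_gap: 0.997
finger_force: 0.0
```

```bash
python3 - <<'E'
from h import *
i,d,K,T=grab('wrist','w1'); s=r.get_state(); print(s['position'],R.from_quat(s['ee_rot']).as_matrix(),s['q'])
print(proj('w1',[503,211,165]),proj('w1',[503,211,90]))
E
```

```text
[505.   219.11 300.69] [[-0.  1. -0.]
 [ 1.  0.  0.]
 [ 0. -0. -1.]] [0.29 0.3  1.6  0.   1.25 0.28]
[311.   211.61] [311.59 195.89]
```

View pics/w1.png

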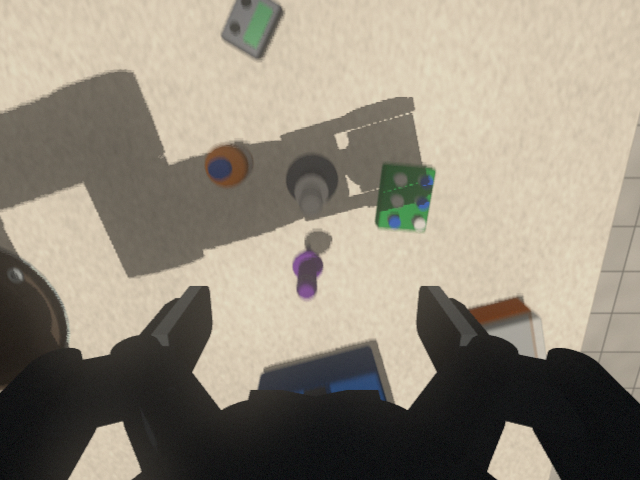

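The wrist view shows the pen at about (312,200), the purple pen at (306,280), the bottle at (225,167) and the rack at (405,198). The arm was still settling, so I'll retake it and enlarge.

```bash
python3 - <<'E'
from h import *
i,d,K,T=grab('wrist','w2'); print(r.get_state()['position'])
for p in([503,211,165],[503,211,90]): print(proj('w2',p))
for v in range(180,225,4): print(v,[int(x) for x in d[v,296:330:3]], pt('w2',311,v))
cv2.imwrite('pics/c2.png',cv2.resize(i[140:260,240:390],None,fx=5,fy=5,interpolation=cv2.INTER_CUBIC))
E
```

```text
[505.54 216.38 300.58]
[312.17 217.49]
[312.58 200.87]
180 [460, 458, 436, 416, 406, 402, 403, 409, 422, 447, 458, 461] [501.04 231.65  70.73]
184 [461, 446, 399, 381, 378, 379, 378, 378, 390, 408, 460, 461] [501.27 230.91  95.67]
188 [463, 393, 381, 380, 380, 381, 379, 381, 379, 380, 411, 464] [501.28 226.57  96.02]
192 [464, 380, 381, 381, 376, 370, 372, 379, 380, 381, 381, 464] [501.39 224.22 107.48]
196 [383, 381, 383, 364, 353, 347, 350, 356, 371, 381, 383, 468] [501.59 224.21 129.87]
200 [383, 383, 383, 338, 329, 326, 328, 335, 347, 384, 384, 470] [501.8  224.62 151.88]
204 [385, 384, 337, 322, 319, 318, 320, 319, 327, 384, 386, 474] [501.89 222.99 162.14]
208 [484, 386, 322, 318, 315, 316, 316, 317, 320, 332, 387, 484] [501.93 219.99 165.42]
212 [488, 487, 321, 315, 317, 316, 318, 317, 317, 323, 489, 486] [501.93 216.26 165.38]
216 [487, 488, 321, 317, 317, 318, 318, 318, 317, 486, 488, 487] [501.93 212.56 165.61]
220 [489, 489, 490, 319, 319, 320, 318, 320, 324, 491, 490, 489] [501.92 208.54 164.72]
224 [491, 493, 490, 491, 492, 326, 492, 492, 491, 491, 491, 491] [501.87 203.14 158.97]
```

View pics/c2.png

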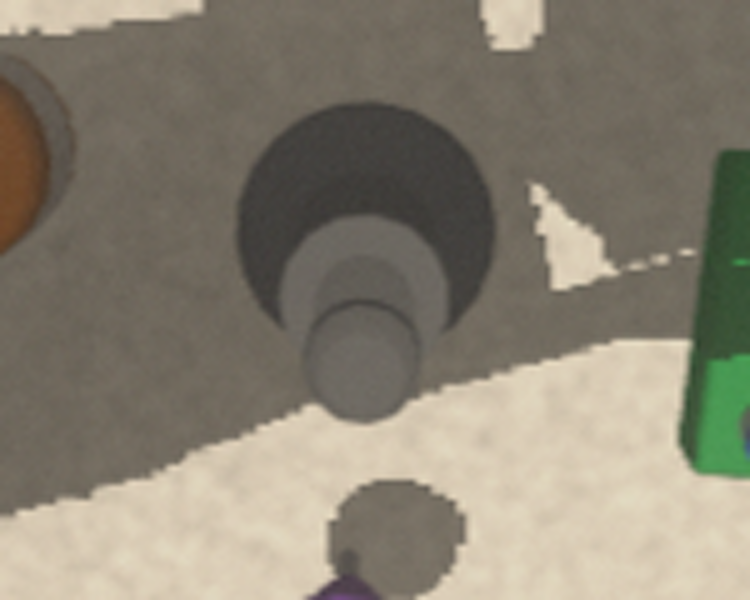

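The enlarged crop shows the pen top centred at (361,362) → pixel (312.2,212.4), and the collar centred at (365,296) → (313,199.2).

```bash
python3 - <<'E'
from h import *
print(onz('w2',312.2,212.4,165),onz('w2',313,199.2,96), r.get_state()['position'])
print(tri(('w2',312.2,212.4),('scene0',245+761/4,160+371/4)))
E
```

```text
[503.02 215.79 165.  ] [503.49 214.12  96.  ] [505.54 216.38 300.58]
[503.04 215.03 164.95]
```

>>> arm_command --linear '[[-0.028,-0.046,0.2],[0,0,0.4],[0,0,0.5],[0,0,0.5],[0,0,0.5],[0,0,0.5],[0,0,0.5],[0,0,0.4],[0,0,0.24],[0,0,0]]' --dr '[[0,0,0],[0,0,0],[0,0,0],[0,0,0],[0,0,0],[0,0,0],[0,0,0],[0,0,0],[0,0,0],[0,0,0]]'

```text
t: 4.25
position: [503.8, 209.4, 112.4]
ee_rot: [0.708, 0.707, -0.001, -0.001]
wrist_force: [-0.5, -0.4, 1.2]
finger_gap: 0.997
finger_force: 0.0
```

>>> arm_command --linear '[[0,0,0],[0,0,0],[0,0,0],[0,0,0],[0,0,0],[0,0,0],[0,0,0],[0,0,0],[0,0,0],[0,0,0]]' --dr '[[0,0,0],[0,0,0],[0,0,0],[0,0,0],[0,0,0],[0,0,0],[0,0,0],[0,0,0],[0,0,0],[0,0,0]]' --jaw 1 --grip_force 40

```text
t: 5.25
position: [504.4, 210.8, 114.4]
ee_rot: [0.707, 0.707, 0.0, 0.0]
wrist_force: [-2.2, -0.1, 6.8]
finger_gap: 0.233
finger_force: 39.0
```

>>> arm_command --linear '[[0,0,-0.2],[0,0,-0.3],[0,0,-0.4],[0,0,-0.4],[0,0,-0.5],[0,0,-0.5],[0,0,-0.5],[0,0,-0.4],[0,0,-0.3],[0,0,-0.2]]' --dr '[[0,0,0],[0,0,0],[0,0,0],[0,0,0],[0,0,0],[0,0,0],[0,0,0],[0,0,0],[0,0,0],[0,0,0]]'

```text
t: 6.25
position: [504.4, 210.7, 300.6]
ee_rot: [0.707, 0.707, 0.001, 0.0]
wrist_force: [-0.2, 0.6, -1.0]
finger_gap: 0.235
finger_force: 39.4
```

>>> arm_command --linear '[[-0.2,0.05,0],[-0.4,0.05,0],[-0.5,0.05,0],[-0.55,0.05,0],[-0.55,0.05,0],[-0.56,0.05,0],[-0.56,0.05,0],[-0.56,0.05,0],[-0.56,0.05,0],[-0.56,0.05,0]]' --dr '[[0,0,0],[0,0,0],[0,0,0],[0,0,0],[0,0,0],[0,0,0],[0,0,0],[0,0,0],[0,0,0],[0,0,0]]'

```text
t: 7.25
position: [529.0, -41.1, 298.0]
ee_rot: [0.707, 0.707, -0.0, -0.001]
wrist_force: [0.3, -0.2, -1.6]
finger_gap: 0.237
finger_force: 39.4
```

>>> arm_command --linear '[[-0.56,0.05,0],[-0.56,0.05,0],[-0.56,0.05,0],[-0.5,0.05,0],[-0.45,0.05,0],[-0.4,0.05,0],[-0.3,0.05,0],[-0.2,0.05,0],[-0.03,0.04,0],[0,0,0]]' --dr '[[0,0,0],[0,0,0],[0,0,0],[0,0,0],[0,0,0],[0,0,0],[0,0,0],[0,0,0],[0,0,0],[0,0,0]]'

```text
t: 8.25
position: [551.6, -217.1, 298.6]
ee_rot: [0.707, 0.707, -0.0, -0.0]
wrist_force: [-0.5, 0.5, -1.3]
finger_gap: 0.233
finger_force: 39.4
```

>>> arm_command --linear '[[0,0,0.2],[0,0,0.2],[0,0,0.2],[0,0,0.2],[0,0,0.2],[0,0,0.2],[0,0,0],[0,0,0],[0,0,0],[0,0,0]]' --dr '[[0,0,0],[0,0,0],[0,0,0],[0,0,0],[0,0,0],[0,0,0],[0,0,0],[0,0,0],[0,0,0],[0,0,0]]'

```text
t: 9.25
position: [551.7, -217.4, 239.4]
ee_rot: [0.707, 0.707, 0.0, 0.0]
wrist_force: [0.7, 0.3, -1.3]
finger_gap: 0.233
finger_force: 39.4
```

```bash
python3 - <<'E'
from h import *
ims=[]
for n in('wrist','scene','side'):
    grab(n,n+'3')
s=r.get_state();p=s['position'];print(p,s['wrist_force'],s['finger_force'],s['finger_gap'])
off=[]
for n,sc in(('wrist',3),('scene',4),('side',4)):
    i=load(n+'3')[0]; q=proj(n+'3',[p[0],p[1],p[2]-99]); w=400//sc; 
    u0=int(np.clip(q[0]-w/2,0,640-w));v0=int(np.clip(q[1]-w/2,0,480-w)); off.append((n,u0,v0,sc,q))
    ims.append(cv2.resize(i[v0:v0+w,u0:u0+w],(400,400),interpolation=cv2.INTER_CUBIC))
cv2.imwrite('pics/c3.png',np.vstack([np.hstack(ims[:2]) ])); cv2.imwrite('pics/c3b.png',cv2.resize(ims[2],(500,500)))
cv2.imwrite('pics/c3.png',cv2.resize(np.hstack(ims),(800,267),interpolation=cv2.INTER_AREA)); print(off)
E
```

```text
[ 551.52 -217.36  239.17] [ 0.22  1.12 -1.78] 39.40796218548712 0.23283651896111748
[('wrist', 247, 152, 3, array([314.04, 218.64])), ('scene', 223, 121, 4, array([273.12, 171.61])), ('side', 263, 267, 4, array([313.74, 317.36]))]
```

View pics/c3.png

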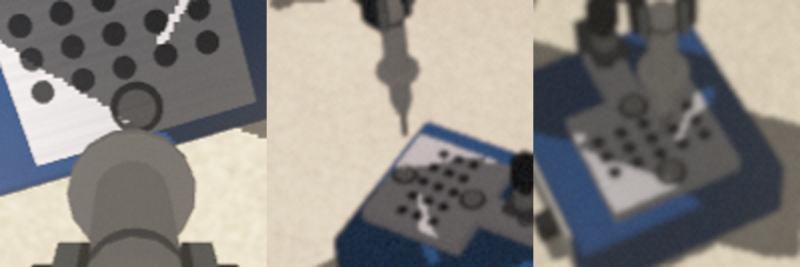

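The wrist view shows the far disc at (315.6,205.6), with the tip hidden behind the collar. The scene view shows the tip at (274.3,170.8), within about a pixel of the prediction, and the far disc at (274.5,186.3).

```bash
python3 - <<'E'
from h import *
print(onz('wrist3',315.6,205.6,93), pt('wrist3',315.6,205.6),pt('scene3',274.5,186),pt('side3',314.7,331.3))
# near disc: tip-locus on scene ray
print(onz('scene3',274.3,170.8,140),onz('scene3',274.5,186.3,93))
E
```

```text
[ 553.  -217.1   93. ] [ 553.   -216.98   93.57] [ 553.51 -215.33   93.56] [ 551.92 -219.3    91.71]
[ 547.52 -217.46  140.  ] [ 553.87 -215.     93.  ]
```

>>> arm_command --linear '[[0,0.04,0.2],[0,0,0.2],[0,0,0.2],[0,0,0.15],[0,0,0.1],[0,0,0.06],[0,0,0.06],[0,0,0.04],[0,0,0],[0,0,0]]' --dr '[[0,0,0],[0,0,0],[0,0,0],[0,0,0],[0,0,0],[0,0,0],[0,0,0],[0,0,0],[0,0,0],[0,0,0]]'

```text
t: 10.4
position: [553.6, -217.4, 188.7]
ee_rot: [0.707, 0.707, 0.0, 0.0]
wrist_force: [-0.1, -0.0, 0.5]
finger_gap: 0.234
finger_force: 39.7
```

```bash
python3 - <<'E'
from h import *
ims=[]
for n in('wrist','scene','side'): grab(n,n+'4')
s=r.get_state();print(s['position'],s['wrist_force'])
for n,c in(('wrist',(315,215)),('scene',(275,186)),('side',(315,331))):
    i=load(n+'4')[0];u,v=c; ims.append(cv2.resize(i[v-30:v+30,u-22:u+23],(265,353),interpolation=cv2.INTER_CUBIC))
cv2.imwrite('pics/c4.png',np.hstack(ims))
E
```

```text
[ 553.57 -217.38  188.67] [-0.07  0.81  0.75]
```

View pics/c4.png

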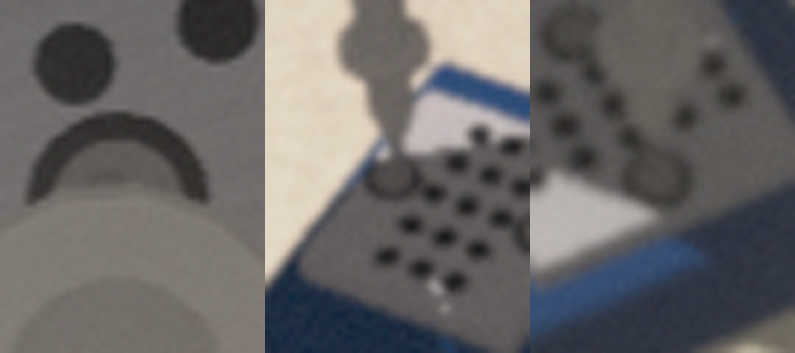

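The scene crop shows the tip on the far disc. The force changed by about +2 N, so it is in contact. I'll hold it there, then lift 25 mm and move across to the near point.

>>> arm_command --linear '[[0,0,0],[0,0,0],[0,0,0],[0,0,0],[0,0,0],[0,0,0],[0,0,-0.1],[0,0,-0.2],[0,0,-0.2],[0,0,0]]' --dr '[[0,0,0],[0,0,0],[0,0,0],[0,0,0],[0,0,0],[0,0,0],[0,0,0],[0,0,0],[0,0,0],[0,0,0]]'

```text
t: 11.55
position: [554.1, -217.6, 215.3]
ee_rot: [0.707, 0.707, 0.0, 0.001]
wrist_force: [0.1, 0.4, -1.1]
finger_gap: 0.239
finger_force: 39.4
```

>>> arm_command --linear '[[0.15,-0.05,0],[0.24,-0.07,0],[0.3,-0.08,0],[0.3,-0.08,0],[0.24,-0.08,0],[0.15,-0.05,0],[0,0,0],[0,0,0],[0,0,0],[0,0,0]]' --dr '[[0,0,0],[0,0,0],[0,0,0],[0,0,0],[0,0,0],[0,0,0],[0,0,0],[0,0,0],[0,0,0],[0,0,0]]'

```text
t: 12.55
position: [533.1, -148.8, 213.3]
ee_rot: [0.707, 0.707, -0.0, 0.0]
wrist_force: [-0.5, 0.8, -1.2]
finger_gap: 0.239
finger_force: 39.4
```

>>> arm_command --linear '[[0,0,0.1],[0,0,0.15],[0,0,0.1],[0,0,0.06],[0,0,0.06],[0,0,0.03],[0,0,0],[0,0,0],[0,0,0],[0,0,0]]' --dr '[[0,0,0],[0,0,0],[0,0,0],[0,0,0],[0,0,0],[0,0,0],[0,0,0],[0,0,0],[0,0,0],[0,0,0]]'

```text
t: 13.55
position: [533.0, -148.4, 188.6]
ee_rot: [0.707, 0.707, 0.0, 0.0]
wrist_force: [-0.8, 0.4, 1.6]
finger_gap: 0.232
finger_force: 39.7
```

```bash
python3 - <<'E'
from h import *
ims=[]
for n in('wrist','scene','side'): grab(n,n+'5')
s=r.get_state();p=s['position'];print(p,s['wrist_force'])
for n in('wrist','scene','side'):
    i=load(n+'5')[0];u,v=[int(x) for x in proj(n+'5',[p[0],p[1],93])];print(n,u,v); ims.append(cv2.resize(i[v-30:v+30,u-22:u+23],(265,353),interpolation=cv2.INTER_CUBIC))
cv2.imwrite('pics/c5.png',np.hstack(ims))
E
```

```text
[ 533.   -148.37  188.47] [-0.76 -0.2   1.18]
wrist 314 219
scene 299 195
side 301 305
```

View pics/c5.png

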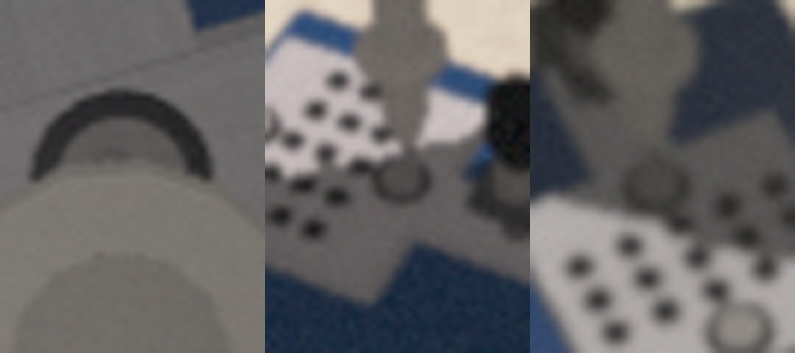

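The tip stands on the near disc in the same way, with a force change of about +2.5 N. Before leaving it, I'll check the tip's offset from the disc with depth.

```bash
python3 - <<'E'
from h import *
for t,c,p in(('scene5',(299,195),(533,-148.4)),('scene4',(275,186),(553.6,-217.4))):
    for v in range(c[1]-14,c[1]+5):
        row=[(u,pt(t,u,v)) for u in range(c[0]-4,c[0]+6)]
        row=[(u,q) for u,q in row if 96<q[2]<150 and np.hypot(*(q[:2]-p))<20]
        if row: print(t,v,row[0][0],row[-1][0],np.mean([q for _,q in row],0))
    # contact tip expected pixel
    print(proj(t,[*p,93]),proj(t,[*p,103]),proj(t,[*p,113]))
E
```

```text
scene5 181 297 304 [ 533.2  -139.32  148.71]
scene5 182 297 304 [ 536.12 -139.24  147.58]
scene5 183 297 304 [ 536.2  -139.29  144.29]
scene5 184 297 304 [ 536.07 -139.56  140.66]
scene5 185 297 303 [ 537.34 -140.09  137.88]
scene5 186 298 303 [ 536.32 -139.57  134.12]
scene5 187 298 303 [ 535.16 -140.93  128.91]
scene5 188 299 302 [ 535.24 -140.99  125.52]
scene5 189 299 302 [ 532.94 -143.53  118.55]
scene5 190 300 301 [ 531.71 -144.96  113.13]
scene5 191 300 301 [ 531.27 -145.57  108.88]
scene5 192 300 302 [ 529.56 -145.73  103.96]
scene5 193 300 302 [ 530.32 -145.07  101.49]
scene5 194 300 302 [ 530.33 -145.2    97.86]
[299.36 195.29] [299.24 192.47] [299.12 189.61]
scene4 172 271 277 [ 555.92 -208.8   147.62]
scene4 173 271 277 [ 556.61 -208.33  145.12]
scene4 174 271 277 [ 556.45 -208.91  141.3 ]
scene4 175 271 277 [ 556.95 -208.69  138.47]
scene4 176 271 277 [ 557.25 -208.71  135.33]
scene4 177 272 277 [ 556.42 -208.22  131.71]
scene4 178 272 276 [ 556.02 -211.01  126.15]
scene4 179 273 276 [ 554.3  -211.58  121.12]
scene4 180 274 276 [ 551.95 -212.91  115.08]
scene4 181 274 276 [ 551.42 -213.95  110.52]
scene4 182 274 276 [ 551.39 -214.38  106.73]
scene4 183 273 276 [ 551.74 -216.3   102.16]
scene4 184 274 276 [ 552.15 -214.24  100.39]
scene4 185 275 276 [ 551.41 -213.6    96.76]
[273.92 185.77] [273.62 182.93] [273.32 180.06]
```

The tip is within about 3 mm of the centre on both points, so I'll carry the pen back to the stand.

>>> arm_command --linear '[[0,0,0],[0,0,0],[0,0,0],[0,0,0],[0,0,-0.3],[0,0,-0.4],[0,0,-0.5],[0,0,-0.5],[0,0,-0.4],[0,0,-0.12]]' --dr '[[0,0,0],[0,0,0],[0,0,0],[0,0,0],[0,0,0],[0,0,0],[0,0,0],[0,0,0],[0,0,0],[0,0,0]]'

```text
t: 14.7
position: [533.5, -148.5, 301.2]
ee_rot: [0.707, 0.707, 0.001, 0.001]
wrist_force: [0.0, -1.0, -1.5]
finger_gap: 0.232
finger_force: 39.5
```

>>> arm_command --linear '[[0.2,-0.036,0],[0.3,-0.036,0],[0.4,-0.036,0],[0.5,-0.036,0],[0.55,-0.036,0],[0.55,-0.036,0],[0.55,-0.036,0],[0.55,-0.036,0],[0.55,-0.036,0],[0.55,-0.036,0]]' --dr '[[0,0,0],[0,0,0],[0,0,0],[0,0,0],[0,0,0],[0,0,0],[0,0,0],[0,0,0],[0,0,0],[0,0,0]]'

```text
t: 15.7
position: [513.7, 88.8, 298.2]
ee_rot: [0.707, 0.707, -0.001, -0.001]
wrist_force: [0.9, -0.4, -1.1]
finger_gap: 0.237
finger_force: 39.5
```

>>> arm_command --linear '[[0.5,-0.036,0],[0.5,-0.036,0],[0.45,-0.036,0],[0.4,-0.036,0],[0.3,-0.036,0],[0.2,-0.036,0],[0.1,0,0],[0.03,0,0],[0,0,0],[0,0,0]]' --dr '[[0,0,0],[0,0,0],[0,0,0],[0,0,0],[0,0,0],[0,0,0],[0,0,0],[0,0,0],[0,0,0],[0,0,0]]'

```text
t: 16.7
position: [504.2, 210.1, 299.3]
ee_rot: [0.707, 0.707, -0.0, 0.0]
wrist_force: [-0.4, -0.1, -1.8]
finger_gap: 0.232
finger_force: 39.5
```

```bash
python3 - <<'E'
from h import *
grab('scene','s6'); s=r.get_state(); p=s['position'];print(p,s['q'],s['wrist_force'],s['finger_gap'])
# white pen handle pixels below gripper vs original: rim of stand in wrist depth
i,d,K,T=grab('wrist','w6')
U,V=np.meshgrid(np.arange(640),np.arange(480)); P=(np.linalg.inv(K)@np.stack([U*d,V*d,d]).reshape(3,-1)); W=(T[:3,:3]@P+T[:3,3:4]).T
m=(W[:,2]>84)&(W[:,2]<94)&(np.hypot(W[:,0]-503,W[:,1]-212)<30)&(d.ravel()>0); Q=W[m]; print(m.sum(),Q.min(0),Q.max(0),Q.mean(0))
E
```

```text
[504.18 210.12 299.38] [ 0.27  0.29  1.61 -0.    1.24  0.27] [ 0.44 -0.22 -0.25] 0.23057141400414458
424 [483.83 195.61  84.07] [520.63 231.83  91.91] [502.29 213.86  89.7 ]
```

>>> arm_command --linear '[[0.012,0.005,0.2],[0,0,0.3],[0,0,0.4],[0,0,0.4],[0,0,0.4],[0,0,0.4],[0,0,0.3],[0,0,0.2],[0,0,0.1],[0,0,0]]' --dr '[[0,0,0],[0,0,0],[0,0,0],[0,0,0],[0,0,0],[0,0,0],[0,0,0],[0,0,0],[0,0,0],[0,0,0]]'

```text
t: 17.8
position: [504.2, 211.1, 163.9]
ee_rot: [0.707, 0.707, -0.0, -0.0]
wrist_force: [-0.4, 0.3, -1.2]
finger_gap: 0.231
finger_force: 39.4
```

>>> arm_command --linear '[[0,0,0.2],[0,0,0.2],[0,0,0.2],[0,0,0.15],[0,0,0.1],[0,0,0.08],[0,0,0.04],[0,0,0],[0,0,0],[0,0,0]]' --dr '[[0,0,0],[0,0,0],[0,0,0],[0,0,0],[0,0,0],[0,0,0],[0,0,0],[0,0,0],[0,0,0],[0,0,0]]'

```text
t: 18.8
position: [504.5, 211.3, 116.2]
ee_rot: [0.707, 0.707, 0.0, 0.0]
wrist_force: [-0.4, -0.5, -0.6]
finger_gap: 0.235
finger_force: 39.5
```

>>> arm_command --linear '[[0,0,0.02],[0,0,0.02],[0,0,0],[0,0,0],[0,0,0],[0,0,0],[0,0,0],[0,0,0],[0,0,0],[0,0,0]]' --dr '[[0,0,0],[0,0,0],[0,0,0],[0,0,0],[0,0,0],[0,0,0],[0,0,0],[0,0,0],[0,0,0],[0,0,0]]'

```text
t: 19.8
position: [504.5, 211.3, 114.4]
ee_rot: [0.707, 0.707, 0.0, 0.0]
wrist_force: [-2.2, 0.3, 5.9]
finger_gap: 0.233
finger_force: 40.1
```

>>> arm_command --linear '[[0,0,0],[0,0,0],[0,0,0],[0,0,0],[0,0,0],[0,0,0],[0,0,0],[0,0,0],[0,0,0],[0,0,0]]' --dr '[[0,0,0],[0,0,0],[0,0,0],[0,0,0],[0,0,0],[0,0,0],[0,0,0],[0,0,0],[0,0,0],[0,0,0]]' --jaw 0

```text
t: 20.8
position: [504.3, 211.2, 113.8]
ee_rot: [0.707, 0.707, -0.0, 0.0]
wrist_force: [-0.2, -0.8, 0.2]
finger_gap: 1.0
finger_force: 0.0
```

>>> arm_command --linear '[[0,0,-0.2],[0,0,-0.3],[0,0,-0.4],[0,0,-0.5],[0,0,-0.5],[0,0,-0.5],[0,0,-0.5],[0,0,-0.4],[0,0,-0.3],[0,0,-0.1]]' --dr '[[0,0,0],[0,0,0],[0,0,0],[0,0,0],[0,0,0],[0,0,0],[0,0,0],[0,0,0],[0,0,0],[0,0,0]]'

```text
t: 21.8
position: [504.6, 211.3, 301.1]
ee_rot: [0.707, 0.707, 0.001, 0.001]
wrist_force: [-0.3, 0.6, 0.1]
finger_gap: 1.0
finger_force: 0.0
```

```bash
python3 - <<'E'
from h import *
i,d,K,T=grab('wrist','w7'); s=r.get_state(); print(s['position'],T[:3,3])
U,V=np.meshgrid(np.arange(640),np.arange(480)); P=(np.linalg.inv(K)@np.stack([U*d,V*d,d]).reshape(3,-1)); W=(T[:3,:3]@P+T[:3,3:4]).T
n=np.hypot(W[:,0]-503,W[:,1]-212)<32
for a,b in((84,93.5),(93.5,99),(162,175)):
    Q=W[n&(W[:,2]>a)&(W[:,2]<b)]; print(a,len(Q),Q.min(0) if len(Q) else '',Q.max(0) if len(Q) else '',np.median(Q,0))
E
```

```text
[504.57 211.33 300.76] [503.93 282.76 474.26]
84 5 [492.77 228.89  91.09] [513.65 232.09  92.6 ] [497.18 231.14  91.54]
93.5 428 [483.94 200.62  93.63] [520.35 232.75  98.26] [502.68 221.87  96.18]
162 310 [493.69 205.59 162.06] [511.12 223.48 167.08] [502.87 214.72 164.97]
```

The pen is home, with its top at 165 mm, its collar at 96 mm and standing upright. Next is the knob.

>>> arm_command --linear '[[-0.2,0.023,0],[-0.4,0.023,0],[-0.5,0.023,0],[-0.55,0.023,0],[-0.55,0.023,0],[-0.55,0.023,0],[-0.55,0.023,0],[-0.55,0.023,0],[-0.5,0.023,0],[-0.5,0.023,0]]' --dr '[[0,0,0],[0,0,0],[0,0,0],[0,0,0],[0,0,0],[0,0,0],[0,0,0],[0,0,0],[0,0,0],[0,0,0]]'

```text
t: 22.85
position: [515.3, -32.9, 297.9]
ee_rot: [0.707, 0.707, -0.001, -0.001]
wrist_force: [0.1, -0.6, -0.1]
finger_gap: 1.0
finger_force: 0.0
```

>>> arm_command --linear '[[-0.45,0,0],[-0.35,0,0],[-0.25,0,0],[-0.15,0,0],[-0.1,0,0],[-0.01,0,0],[0,0,0],[0,0,0],[0,0,0],[0,0,0]]' --dr '[[0,0,0],[0,0,0],[0,0,0],[0,0,0],[0,0,0],[0,0,0],[0,0,0],[0,0,0],[0,0,0],[0,0,0]]'

```text
t: 23.85
position: [515.9, -96.5, 298.9]
ee_rot: [0.707, 0.707, -0.0, 0.0]
wrist_force: [0.3, -0.2, -0.2]
finger_gap: 1.001
finger_force: 0.0
```

```bash
python3 - <<'E'
from h import *
i,d,K,T=grab('wrist','w8'); s=r.get_state(); p=s['position'];print(p)
U,V=np.meshgrid(np.arange(640),np.arange(480)); P=(np.linalg.inv(K)@np.stack([U*d,V*d,d]).reshape(3,-1)); W=(T[:3,:3]@P+T[:3,3:4]).T
n=np.hypot(W[:,0]-515,W[:,1]+97)<40
Q=W[n&(W[:,2]>158)&(W[:,2]<175)]; print(len(Q),Q.min(0),Q.max(0),np.median(Q,0))
u,v=[int(x) for x in proj('w8',[515,-97,164])]; cv2.imwrite('pics/c8.png',cv2.resize(i[v-50:v+50,u-60:u+60],None,fx=4,fy=4)); print(u-60,v-50)
E
```

```text
[515.93 -96.5  298.95]
722 [ 501.97 -110.14  158.11] [528.46 -83.09 166.36] [515.66 -95.87 164.14]
253 159
```

View pics/c8.png

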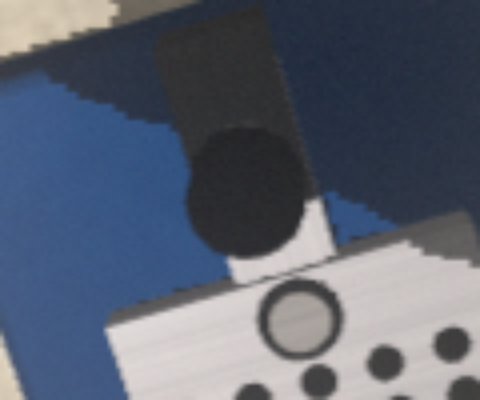

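The crop shows the black knob centred at (246,192), which puts it at world (515.6,-96.4), right below the tool. Its top is at 164 mm.

>>> arm_command --linear '[[0,0,0.2],[0,0,0.4],[0,0,0.5],[0,0,0.5],[0,0,0.5],[0,0,0.5],[0,0,0.4],[0,0,0.25],[0,0,0.11],[0,0,0]]' --dr '[[0,0,0],[0,0,0],[0,0,0],[0,0,0],[0,0,0],[0,0,0],[0,0,0],[0,0,0],[0,0,0],[0,0,0]]'

```text
t: 24.9
position: [515.8, -96.7, 130.5]
ee_rot: [0.707, 0.707, -0.0, -0.0]
wrist_force: [0.9, -0.1, -0.0]
finger_gap: 0.998
finger_force: 0.0
```

>>> arm_command --linear '[[0,0,0],[0,0,0],[0,0,0],[0,0,0],[0,0,0],[0,0,0],[0,0,0],[0,0,0],[0,0,0],[0,0,0]]' --dr '[[0,0,0],[0,0,0],[0,0,0],[0,0,0],[0,0,0],[0,0,0],[0,0,0],[0,0,0],[0,0,0],[0,0,0]]' --jaw 1 --grip_force 90

```text
t: 25.9
position: [516.1, -96.8, 131.9]
ee_rot: [0.707, 0.707, 0.0, 0.001]
wrist_force: [-2.3, 0.5, 8.6]
finger_gap: 0.236
finger_force: 88.0
```

>>> arm_command --linear '[[0,0,-0.04],[0,0,-0.04],[0,0,-0.04],[0,0,-0.04],[0,0,-0.04],[0,0,-0.04],[0,0,-0.04],[0,0,-0.02],[0,0,0],[0,0,0]]' --dr '[[0,0,0],[0,0,0],[0,0,0],[0,0,0],[0,0,0],[0,0,0],[0,0,0],[0,0,0],[0,0,0],[0,0,0]]'

```text
t: 26.9
position: [515.9, -96.8, 145.8]
ee_rot: [0.707, 0.707, -0.0, 0.0]
wrist_force: [4.0, -1.4, -11.7]
finger_gap: 0.224
finger_force: 88.6
```

The force of about -11.7 N is near the full-up spring force. I'll check the knob's height with wrist depth.

```bash
cat > k.py <<'E'
from h import *
import sys
i,d,K,T=grab('wrist',sys.argv[1]); s=r.get_state(); p=s['position'];print(p,s['wrist_force'],s['finger_gap'],s['finger_force'])
for y in range(-104,-78,2):
    # column of knob points: dark pixels near x=515.5
    u,v=proj(sys.argv[1],[515.5,y,178]); q=pt(sys.argv[1],u,v); print(y,int(u),int(v),q,i[int(v),int(u)])
q=[515.5,-84,165]
u,v=proj(sys.argv[1],q)
print([(vv,pt(sys.argv[1],u,vv)) for vv in range(int(v)-12,int(v)+14,3)])
E
python3 k.py w9
```

```text
[515.9  -96.75 145.78] [  4.    -0.38 -11.5 ] 0.22437588435230066 88.57913092710078
-104 313 308 [ 515.5  -104.25  177.55] [41 41 39]
-102 313 304 [ 515.5  -101.84  178.29] [39 33 36]
-100 313 300 [ 515.5  -100.37  177.3 ] [32 29 27]
-98 313 296 [515.5  -98.19 177.63] [37 34 33]
-96 313 292 [515.5  -96.24 177.52] [35 34 33]
-94 313 288 [515.5  -93.96 178.08] [39 34 32]
-92 313 283 [515.5  -92.05 177.9 ] [37 31 30]
-90 313 279 [515.5  -90.18 177.6 ] [34 31 27]
-88 313 275 [515.5  -87.96 178.1 ] [36 30 30]
-86 313 271 [515.5  -86.11 177.75] [31 24 22]
-84 313 267 [515.5  -84.31 177.26] [37 30 27]
-82 313 262 [515.49 -83.3  174.77] [27 25 16]
-80 313 258 [515.48 -83.17 169.86] [31 27 21]
[(244, array([515.43, -90.88, 126.77])), (247, array([515.43, -92.58, 127.19])), (250, array([515.49, -82.92, 159.07])), (253, array([515.5 , -83.11, 162.76])), (256, array([515.5 , -82.9 , 167.31])), (259, array([515.51, -82.99, 170.89])), (262, array([515.52, -82.95, 174.66])), (265, array([515.52, -83.47, 176.87])), (268, array([515.52, -84.73, 177.25]))]
```

The knob is about 13.7 mm up, so I'll pull it on to its stop.

>>> arm_command --linear '[[0,0,-0.02],[0,0,-0.02],[0,0,-0.015],[0,0,0],[0,0,0],[0,0,0],[0,0,0],[0,0,0],[0,0,0],[0,0,0]]' --dr '[[0,0,0],[0,0,0],[0,0,0],[0,0,0],[0,0,0],[0,0,0],[0,0,0],[0,0,0],[0,0,0],[0,0,0]]'

```text
t: 27.95
position: [515.8, -96.8, 148.3]
ee_rot: [0.707, 0.707, -0.0, -0.0]
wrist_force: [6.6, -1.2, -15.4]
finger_gap: 0.225
finger_force: 89.7
```

```bash
python3 k.py w10 | head -8
```

```text
[515.86 -96.73 148.32] [  5.35  -1.69 -16.3 ] 0.22470332989409017 89.66289471834898
-104 313 305 [ 515.5  -103.04  179.75] [43 40 40]
-102 313 301 [ 515.5  -101.01  179.85] [38 36 35]
-100 313 297 [515.5  -99.04 179.84] [38 37 36]
-98 313 293 [515.51 -96.58 180.8 ] [36 34 33]
-96 313 289 [515.5  -94.85 180.34] [34 33 32]
-94 313 285 [515.5  -92.89 180.31] [35 30 27]
-92 313 281 [515.5  -90.92 180.33] [35 32 29]
```

The knob top is at 180 mm, which is 16 mm up. The pull of about 16 N exceeds the 12 N spring, so it is at the stop and steady.

```bash
python3 -c "
from workcell import r
print(r.get_state()['position'],r.get_state()['wrist_force']); print(r.job_done())"
```

```text
[515.86332938 -96.72852945 148.32102657] [  5.35374463  -1.69117366 -16.30102617]
the job is handed in; nothing more can be done
None
```

I handed the job in at about 28 s: the pen's tip was rested on the far and then the near test point, the pen is back home in its stand, and the plunger is held up at its 16 mm stop; the judge returned no verdict.

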